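# Reverse the mould core plugs onto the lay-up rack

## Robot

A 6-joint arm with a two-finger parallel gripper is mounted at the origin on the work surface. World frame = base frame: x ahead of the robot, y to its left, z up, the work surface at z = 0. Lengths are in m, angles in degrees, forces in N, time in s.
With the tool pointing down it reaches from about 0.35 to 0.875 m from the base axis. Payload 4.2 kg.
Tool frame: the origin (TCP) lies between the finger pads; the fingertips stand 17 mm ahead of it and the grasp point (between the pads) lies 2 mm behind it; z points along the fingers, y is the direction in which the jaws open and shut (so a half turn about z gives the same grasp; the last joint's range is limited). The gripper opens to 87 mm and grips with 3 to 60 N. Pads are 19 mm wide; open, the fingers measure 117 mm over their backs; the gripper's body (75 mm by 190 mm) begins 51 mm behind the grasp point.
Start: joints at [-53.136, 22.042, 0.453, 0, -68.411, -14.817], TCP at [0.235, -0.579, 0.24] pointing down, gripper open.
Joint ranges: [-179.83, 179.83], [-69.29, 118.12], [-61.27, 80.66], [-181.25, 117.63], [-171.15, -9.14], [-177.46, 177.46]. Speed limits (degrees/s): [159.86, 159.86, 180, 180, 180, 180].

## Interface

Orientations are given as a 3x3 rotation matrix whose columns are the frame's x, y, z axes.
In Python, from station import r gives the robot as it stands.
- The arm moves only by the shell command python3 -m creep 'ROWS'. ROWS is JSON, a list of rows, each a list of 7 numbers: the opening, from 0 (shut) to 1 (fully open), then the shift along the tool's x, y, z scaled (see below), then the turn, a rotation vector about the tool's x, y, z scaled (see below). A call has 1 to 5 rows; each row is the pose to reach, as a shift and turn from the pose measured when the call began, along the tool's axes at that moment, turning the shorter way round; what a row does not reach only later rows make up. The controller multiplies each number of a shift by 300 mm and each number of a turn by 180 degrees. A row lasts 1/12 s, in which the tool goes at most 41.7 mm and 7.16 degrees, less where a joint would pass 70% of its speed; a pose out of reach is approached as far as the arm can. A call with a number of a shift or a turn outside -1 to 1 is refused whole. A call with a gripper value outside its range is refused whole. The fingers move at their own pace and stop on an object; the grip force is fixed at half the most. Time passes only in rows, so rows that repeat a pose let the fingers close. It gives the time, the measured TCP pose, the force and the opening at its end, in the units of the state.
- r.sense(): the state, without advancing time (a new reading comes with each control period).
- r.capture(name): name is "scene" or "side" or "wrist"; returns the picture (384x512x3 uint8, blue, green, red); there is no depth.
- r.camera_model(name): a dict with "mtx" (3x3 intrinsics, pixels), "R" (3x3) and "t" (3): a world point X has camera coordinates R X + t; the wrist camera has in their place "mount" (4x4, takes a point from camera to tool coordinates, whose origin is the TCP and whose axes are the flange's). Camera axes: x right, y down, z forward; pixel columns grow to the right and rows downward; lengths in m; the calibration is good to about 2 mm. A picture is of the moment at which its call begins: read the wrist's pose just before it. camera_model takes no time and is no camera call.
- r.finish_job(): hands the job in, once; it reports no verdict.
Trained networks look in the newest picture that a camera, given by its name, has taken for a name from the list of things; names that differ only in an ending like _2 or _b are one class to them, and where a whole thing is asked for, a point or a joint stands for the part that bears it (a point fixed in the world has none). Each returns a list of dicts, best first, with "score" (0 to 1); they miss things now and then, are a little off and sometimes report something else, mostly with a low value. They report only what shows in the picture. A call takes as long as a camera call. They do not tell look-alikes from the thing itself.
- r.recognise(camera, target): "rect" ([left, top, right, bottom] as shares, 0 to 1, of the picture: columns of its width, rows of its height, round what is visible of it).
- r.outline_of(camera, target): "pixels" (384x512 bool, what is visible of it) and "rect" ([left, top, right, bottom] as shares, 0 to 1, of the picture: columns of its width, rows of its height, round what is visible of it).
The state is a dict: "time_s": time; "joints": joint angles; "joint_velocities": joint speeds; "effort": joint torques, N m; "tcp_pos": TCP position; "ee_rot": TCP orientation; "wrist_force": force on the tool from outside, world axes, zero at the start; "moment": the same for the moment, N m; "gripper_width": opening from 0.0 (shut) to 1.0 (fully open).
Only numpy, scipy, OpenCV 4.12 (cv2) and the standard library are available. Lean on these libraries where they do the work, as an engineer would, in place of code of your own. Each camera call takes 0.05 s, during which the arm holds its last target.

## Task

The four mould core plugs stand on the cleaning rack in the order they came out of the mould, the first one next to the rack's post. Move them all to the lay-up rack in reverse order, so that the last one out (farthest from the cleaning rack's post) stands next to the lay-up rack's post and the first one out stands farthest from it. Each plug stands upright, flat on the floor of its own pocket; never tip one over.

Things in the scene. Friction and masses are not known exactly. Their poses are not given: they have to be found in the camera images.
- drum_mid (a point): Drum plug: plain cylinder 40 mm across, 64 mm high, flat top with a dark 18 mm centre spot. Loose, aluminium, standing upright on its disc at the start. The point is on the plug's upright axis, half-way up; z is up along the plug.
- square_mid (a point): Square plug: block 36 x 36 mm, 60 mm high. Its x and y axes are square to its flat sides; at the start within 0.3 rad of the rack's axes. Loose, aluminium, standing upright on its disc at the start. The point is on the plug's upright axis, half-way up; z is up along the plug.
- flanged_mid (a point): Flanged plug: round stem 30 mm across on a foot flange 48 mm across and 10 mm thick, 72 mm high in all, flange down. Loose, aluminium, standing upright on its disc at the start. The point is on the plug's upright axis, half-way up; z is up along the plug.
- domed_mid (a point): Domed plug: cylinder 34 mm across with a half-ball top, 68 mm high in all (straight side for the lower 51 mm). Loose, aluminium, standing upright on its disc at the start. The point is on the plug's upright axis, half-way up; z is up along the plug.
- drum_disc: Fixed dark steel disc, 56 mm across, 4 mm thick, on which the drum plug stands at the start (within 4 mm each way of its centre); it stays there and marks that plug's starting place. All four discs look alike. Origin at the centre of its underside, 12 mm above the table.
- square_disc: Fixed dark steel disc, 56 mm across, 4 mm thick, on which the square plug stands at the start (within 4 mm each way of its centre); it stays there and marks that plug's starting place. All four discs look alike. Origin at the centre of its underside, 12 mm above the table.
- flanged_disc: Fixed dark steel disc, 56 mm across, 4 mm thick, on which the flanged plug stands at the start (within 4 mm each way of its centre); it stays there and marks that plug's starting place. All four discs look alike. Origin at the centre of its underside, 12 mm above the table.
- domed_disc: Fixed dark steel disc, 56 mm across, 4 mm thick, on which the domed plug stands at the start (within 4 mm each way of its centre); it stays there and marks that plug's starting place. All four discs look alike. Origin at the centre of its underside, 12 mm above the table.
- cleaning_rack: Cleaning rack: fixed pale plywood plank, 100 mm (x) by 305 mm (y), 12 mm thick, lying on the table, with a black post (14 mm across, top 65 mm above the table) at its +y end. Origin on the table; y runs along the row towards the post; z up. The post is at y = +148 mm and the four discs at y = +102, +34, -34 and -102 mm, all at x = 0. It may be to the left or right of the other rack and turned up to 0.3 rad.
- layup_rack: Lay-up rack: fixed dark wooden plank of the same size, with the same post at y = +148 mm, and four square pockets, 64 x 64 mm inside, framed by pale strips 4 mm wide and 4 mm high. Origin on the table; y runs along the row towards the post; z up. Pocket centres at y = +102, +34, -34 and -102 mm, x = 0; pocket floors 12 mm above the table. All pockets are empty at the start. Turned up to 0.3 rad.
There are look-alikes about, which are no part of the job. What is shaped like the part that bears flanged_mid but orange or red is not meant.

How it is judged:
By the outcome, as a careful person would: the job done as asked, in the order asked, and still so for the second after the job is handed in, with the robot touching nothing.
It also fails if it takes over 120 s, if anything falls off the work surface, if the arm or the gripper's body presses on something with over 40 N, if the wrist force passes 120 N, or if a joint passes its speed limit or range.

## Working session

There is one attempt and no reset: what is moved stays moved. The work goes in short steps, Python scripts to look and compute and a shell command to move; the robot and the scene stay as the last step left them, time stands still between calls to the robot, and variables do not carry over. Pictures are saved under pics/ and viewed, and the job is handed in when it is done.

```bash
ls; mkdir -p pics; python3 - <<'E'
from station import r
import cv2
s=r.sense(); print(s)
for n in ("scene","side","wrist"):
    cv2.imwrite(f"pics/{n}0.png", r.capture(n)); m=r.camera_model(n); print(n,{k:(v.tolist() if hasattr(v,'tolist') else v) for k,v in m.items()})
E
```

```text
pics
{'time_s': 0.0, 'joints': array([-5.31361406e+01,  2.20899442e+01,  3.79557609e-01, -2.83296337e-02,
       -6.84113846e+01, -1.48151611e+01]), 'joint_velocities': array([-0.09316405, -0.01040789, -0.00175712,  0.04937743, -0.04718764,
       -0.07731674]), 'effort': array([-2.82590872e-04, -3.90666640e+01,  1.87402779e+01,  4.21996325e+00,
        1.10331882e-02, -1.72706127e-04]), 'tcp_pos': array([ 0.23440908, -0.57876297,  0.23846837]), 'ee_rot': array([[-9.26933541e-01, -3.75224448e-01, -9.07142502e-04],
       [-3.75225532e-01,  9.26931440e-01,  1.97616301e-03],
       [ 9.93542299e-05,  2.17215481e-03, -9.99997636e-01]]), 'wrist_force': array([-0.39289146, -0.09768109, -0.06386469]), 'moment': array([ 0.0028531 , -0.00531626, -0.03469161]), 'gripper_width': 0.9997888506863933}
scene {'mtx': [[487.0689824688304, 0.0, 249.45520287756995], [0.0, 487.0689824688304, 192.60948943808492], [0.0, 0.0, 1.0]], 'R': [[-0.40151214678100183, 0.9157606849193775, 0.013052353937268446], [0.6687490246082383, 0.30288844641385376, -0.6789943527854497], [-0.625749740769296, -0.263895731274673
[... 214 characters left out ...]
0]], 'R': [[0.8139101579956919, -0.5807743559696432, -0.015855666478384944], [-0.3059237256327914, -0.40520806068774134, -0.8615202270687741], [0.4939240111660701, 0.706050688691489, -0.5074756114257057]], 't': [-0.44442770514241314, 0.22701085449841998, 0.620342896370658]}
wrist {'mtx': [[319.1177798687612, 0.0, 256.1125543152166], [0.0, 319.1177798687612, 190.62894992901255], [0.0, 0.0, 1.0]], 'mount': [[-7.461219498430933e-05, -0.9569881449899589, -0.2901270149119127, 0.08108084711637673], [0.999999390851373, 0.0002480965808096665, -0.0010755207896669268, -0.0009159199074872948], [0.001101240165801706, -0.29012691842840693, 0.9569875435309141, -0.14517608897304637], [0.0, 0.0, 0.0, 1.0]]}
```

View pics/scene0.png

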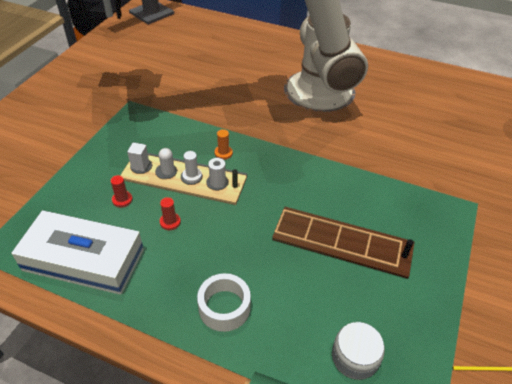

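View pics/side0.png

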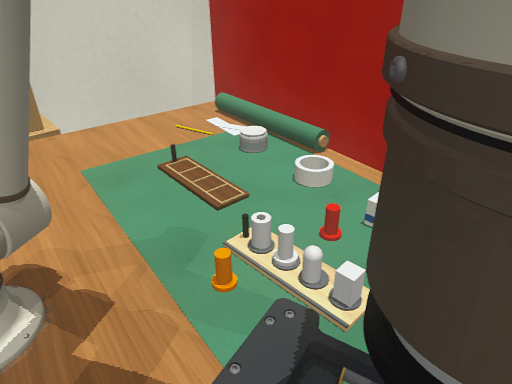

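View pics/wrist0.png

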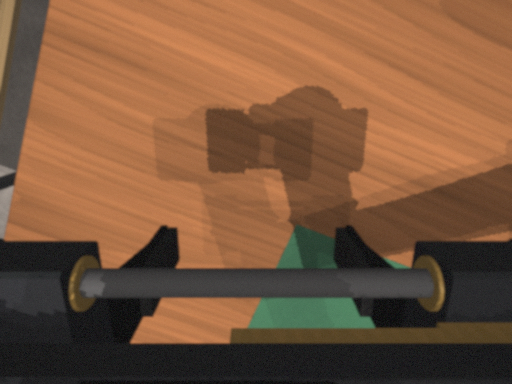

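The scene picture shows the cleaning rack at about (125–245, 145–198), with its post at (235,179). From the post the order is drum, flanged, domed, square. The lay-up rack is at about (275–412, 210–272), post at (407,248). The red and orange flanged plugs are the decoys. Next I'll fit the rack poses.

```bash
cat > h.py <<'E'
import numpy as np, cv2
from station import r
def cam(n):
    m=r.camera_model(n); K=np.array(m["mtx"])
    if n!="wrist": return K,np.array(m["R"]),np.array(m["t"])
    s=r.sense(); M=np.array(m["mount"]); T=np.eye(4); T[:3,:3]=s["ee_rot"]; T[:3,3]=s["tcp_pos"]
    C=np.linalg.inv(T@M); return K,C[:3,:3],C[:3,3]
def proj(c,X):
    K,R,t=c; p=(np.atleast_2d(X)@R.T+t)@K.T; return p[:,:2]/p[:,2:]
def back(c,uv,z):
    K,R,t=c; uv=np.atleast_2d(uv); d=np.c_[uv,np.ones(len(uv))]@np.linalg.inv(K).T@R; o=-R.T@t
    return o+d*((z-o[2])/d[:,2])[:,None]
def quad_mask(c,pose,z=0.012,hx=.05,hy=.1525):
    x,y,a=pose; ca,sa=np.cos(a),np.sin(a)
    L=np.array([[hx,hy],[-hx,hy],[-hx,-hy],[hx,-hy]]); W=np.c_[x+L[:,0]*ca-L[:,1]*sa,y+L[:,0]*sa+L[:,1]*ca,np.full(4,z)]
    return proj(c,W)
def rack(pose,p):
    x,y,a=pose; ca,sa=np.cos(a),np.sin(a); p=np.atleast_2d(p).astype(float)
    return np.c_[x+p[:,0]*ca-p[:,1]*sa,y+p[:,0]*sa+p[:,1]*ca,p[:,2]]
E
python3 - <<'E'
from h import *
for n in ("scene","side"):
    r.capture(n); c=cam(n)
    for t in ("cleaning_rack","layup_rack"):
        o=r.outline_of(n,t)
        for k in o[:2]:
            m=k["pixels"]; print(n,t,round(k["score"],2),np.round(np.array(k["rect"])*[512,384,512,384]).tolist(), m.sum())
        if o:
            np.save(f"{n}_{t}.npy",o[0]["pixels"])
            pts=np.argwhere(o[0]["pixels"])[:,::-1].astype(np.float32)
            W=back(c,pts,.012)[:,:2].astype(np.float32); print(" minrect",cv2.minAreaRect(W))
    for t in ("drum_mid","square_mid","flanged_mid","domed_mid"):
        for k in r.recognise(n,t)[:4]:
            print(n,t,round(k["score"],2),np.round(np.array(k["rect"])*[512,384,512,384],1).tolist())
E
```

```text
scene cleaning_rack 0.75 [121.0, 154.0, 246.0, 207.0] 2321
 minrect ((0.5124923586845398, -0.19126607477664948), (0.11699604988098145, 0.3084087073802948), 9.024446487426758)
scene layup_rack 0.61 [273.0, 207.0, 412.0, 275.0] 5116
 minrect ((0.5445451736450195, 0.22975531220436096), (0.10789662599563599, 0.30442720651626587), 4.527854919433594)
scene drum_mid 0.66 [208.8, 157.2, 222.6, 185.9]
scene square_mid 0.97 [128.1, 143.5, 148.5, 170.3]
scene flanged_mid 0.96 [185.8, 151.8, 202.2, 182.7]
scene flanged_mid 0.96 [217.9, 128.8, 231.0, 158.4]
scene flanged_mid 0.94 [110.3, 177.3, 133.3, 207.6]
scene flanged_mid 0.65 [158.0, 197.8, 180.0, 226.9]
scene domed_mid 0.69 [159.5, 149.5, 175.3, 176.2]
scene domed_mid 0.21 [129.2, 143.5, 147.7, 170.3]
side cleaning_rack 0.82 [227.0, 214.0, 369.0, 331.0] 3299
side cleaning_rack 0.59 [304.0, 244.0, 328.0, 283.0] 681
 minrect ((0.501628041267395, -0.17331372201442719), (0.11268074810504913, 0.35725584626197815), 6.2064127922058105)
side layup_rack 0.59 [155.0, 143.0, 250.0, 207.0] 2429
 minrect ((0.533312976360321, 0.27538368105888367), (0.11983887851238251, 0.4254804253578186), 1.9363962411880493)
side drum_mid 0.77 [252.2, 214.1, 270.3, 249.0]
side drum_mid 0.72 [301.8, 243.5, 326.1, 286.6]
side drum_mid 0.59 [275.6, 226.9, 298.6, 266.9]
side square_mid 0.56 [332.2, 261.3, 365.9, 306.7]
side flanged_mid 0.9 [208.9, 248.8, 233.8, 291.6]
side flanged_mid 0.87 [319.3, 204.5, 341.7, 243.8]
side flanged_mid 0.79 [276.2, 224.4, 296.5, 268.8]
side domed_mid 0.79 [303.0, 241.2, 326.9, 283.5]
```

```bash
cat > plan.py <<'E'
import sys
from h import *
from scipy.spatial.transform import Rotation as Ro
# usage: plan.py x y z yaw(deg of tool x axis)
def plan(x,y,z,yaw,s=None):
    s=s or r.sense(); R=np.array(s["ee_rot"]); d=R.T@(np.array([x,y,z])-s["tcp_pos"])
    a=np.radians(yaw); xt=np.array([np.cos(a),np.sin(a),0]); zt=np.array([0,0,-1.]); yt=np.cross(zt,xt)
    Rt=np.c_[xt,yt,zt]; rv=np.degrees(Ro.from_matrix(R.T@Rt).as_rotvec())
    print("t %.2f pos %s j %s F %.1f g %.2f"%(s["time_s"],np.round(s["tcp_pos"],4),np.round(s["joints"]).tolist(),np.linalg.norm(s["wrist_force"]),s["gripper_width"]))
    print("shift",np.round(d/.3,3).tolist(),"turn",np.round(rv/180,3).tolist(),"rows: %.1f lin %.1f rot"%(np.linalg.norm(d)/.0417,np.linalg.norm(rv)/7.16))
if __name__=="__main__": plan(*map(float,sys.argv[1:5]))
E
python3 - <<'E'
from h import *
c=cam("scene")
for n,uv in dict(orange=(224.5,154),red1=(121.8,202),red2=(169,223)).items(): print(n,back(c,uv,0.0)[0])
for n,uv in dict(drum=(215.7,186),square=(138.3,170),flanged=(193,182),domed=(167,176)).items(): print(n,back(c,uv,.016)[0])
E
python3 plan.py .5 -.02 .33 -81
```

```text
orange [ 0.38657269 -0.13940227  0.        ]
red1 [ 0.6427639 -0.2910444  0.       ]
red2 [ 6.52815403e-01 -1.54597203e-01 -1.11022302e-16]
drum [ 0.51490712 -0.10120202  0.016     ]
square [ 0.54550466 -0.30348223  0.016     ]
flanged [ 0.52580436 -0.15822312  0.016     ]
domed [ 0.53416126 -0.22701816  0.016     ]
t 0.85 pos [ 0.2346 -0.5793  0.2396] j [-53.0, 22.0, 0.0, 0.0, -68.0, -15.0] F 0.7 g 1.00
shift [-1.52, 1.396, -0.301] turn [-0.0, -0.0, -0.428] rows: 15.0 lin 10.7 rot
```

```bash
python3 -m creep '[[1,-0.51,0.47,-0.2,0,0,-0.18],[1,-0.51,0.47,-0.2,0,0,-0.18],[1,-0.51,0.47,-0.2,0,0,-0.18],[1,-0.51,0.47,-0.2,0,0,-0.18],[1,-0.51,0.47,-0.2,0,0,-0.18]]'; python3 plan.py .5 -.02 .33 -81
```

```text
time_s: 1.27
tcp_pos: [0.3205, -0.3967, 0.2979]
ee_rot: [[-0.578, -0.816, 0.0], [-0.816, 0.578, -0.0], [0.0, -0.0, -1.0]]
wrist_force: [1.3, -0.3, -0.6]
gripper_width: 1.0
t 1.27 pos [ 0.3205 -0.3967  0.2979] j [-33.0, 9.0, -10.0, 0.0, -72.0, -2.0] F 1.5 g 1.00
shift [-1.371, 0.237, -0.107] turn [-0.0, -0.0, -0.246] rows: 10.0 lin 6.2 rot
```

```bash
python3 -m creep '[[1,-0.69,0.12,-0.1,0,0,-0.18],[1,-0.69,0.12,-0.1,0,0,-0.18],[1,-0.69,0.12,-0.1,0,0,-0.18],[1,-0.69,0.12,-0.1,0,0,-0.18],[1,-0.69,0.12,-0.1,0,0,-0.18]]' >/dev/null; python3 plan.py .5 -.02 .33 -81
```

```text
t 1.68 pos [ 0.4086 -0.21    0.3279] j [-7.0, 2.0, -13.0, 0.0, -75.0, 4.0] F 1.1 g 1.00
shift [-0.646, -0.276, -0.007] turn [-0.0, -0.0, -0.064] rows: 5.1 lin 1.6 rot
```

```bash
python3 -m creep '[[1,-0.646,-0.276,0,0,0,-0.064],[1,-0.646,-0.276,0,0,0,-0.064],[1,-0.646,-0.276,0,0,0,-0.064],[1,-0.646,-0.276,0,0,0,-0.064],[1,-0.646,-0.276,0,0,0,-0.064]]' >/dev/null; python3 - <<'E'
from h import *
cv2.imwrite("pics/w1.png",r.capture("wrist")); c=cam("wrist")
s=r.sense(); print(s["time_s"],s["tcp_pos"])
for t in ("drum_mid","square_mid","flanged_mid","domed_mid","cleaning_rack","layup_rack"):
    for k in r.outline_of("wrist",t)[:3]:
        print(t,round(k["score"],2),np.round(np.array(k["rect"])*[512,384,512,384],1).tolist(),k["pixels"].sum())
E
```

```text
2.15 [ 0.50181914 -0.01700181  0.32761767]
drum_mid 0.9 [251.6, 77.3, 287.9, 112.0] 938
drum_mid 0.28 [249.0, 72.6, 288.9, 115.6] 384
flanged_mid 0.96 [333.7, 60.8, 379.4, 93.5] 1216
flanged_mid 0.83 [130.8, 14.0, 180.6, 60.4] 1483
flanged_mid 0.65 [250.0, 16.6, 284.6, 62.8] 1272
cleaning_rack 0.66 [253.7, 76.9, 283.5, 110.6] 914
layup_rack 0.84 [181.4, 207.2, 248.4, 344.8] 6219
```

View pics/w1.png

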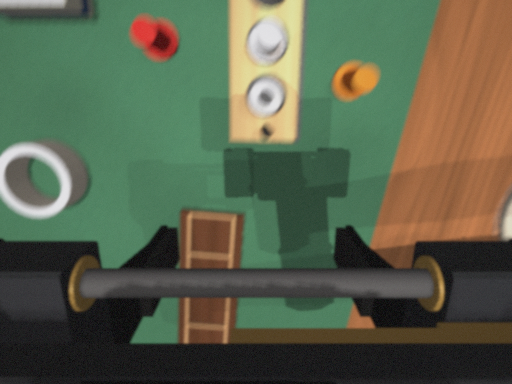

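The wrist picture shows only the drum (268,97) and the flanged plug (267,42) at the top, so I'll move 0.15 m towards −y to see the whole row.

```bash
python3 -m creep '[[1,0.5,0,0,0,0,0],[1,0.5,0,0,0,0,0],[1,0.5,0,0,0,0,0],[1,0.5,0,0,0,0,0],[1,0.5,0,0,0,0,0]]' >/dev/null; python3 - <<'E'
from h import *
cv2.imwrite("pics/w2.png",r.capture("wrist")); c=cam("wrist"); 
s=r.sense(); print(s["time_s"],s["tcp_pos"]); np.savez("w2cam.npz",K=c[0],R=c[1],t=c[2])
for t in ("drum_mid","square_mid","flanged_mid","domed_mid","cleaning_rack"):
    for i,k in enumerate(r.outline_of("wrist",t)[:3]):
        np.save(f"w2_{t}_{i}.npy",k["pixels"])
        print(t,round(k["score"],2),np.round(np.array(k["rect"])*[512,384,512,384],1).tolist(),k["pixels"].sum())
E
```

```text
2.9167 [ 0.51985499 -0.17659497  0.32785794]
drum_mid 0.8 [250.1, 190.9, 282.2, 232.4] 1032
square_mid 0.96 [252.5, 32.3, 284.9, 70.7] 1171
square_mid 0.34 [246.7, 183.7, 286.9, 212.5] 397
flanged_mid 0.93 [144.6, 139.7, 186.4, 173.4] 977
flanged_mid 0.71 [159.8, 38.3, 203.0, 73.2] 1219
flanged_mid 0.63 [324.2, 171.0, 364.7, 210.3] 1124
domed_mid 0.72 [248.6, 139.1, 285.5, 167.4] 302
domed_mid 0.64 [248.5, 143.1, 282.0, 182.5] 1003
domed_mid 0.57 [258.4, 97.2, 286.9, 125.3] 639
cleaning_rack 0.9 [230.5, 26.3, 305.8, 247.4] 9478
```

View pics/w2.png

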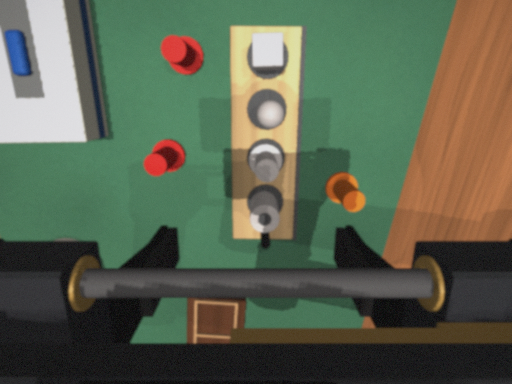

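```bash
python3 - <<'E'
from h import *
d=np.load("w2cam.npz"); c=(d["K"],d["R"],d["t"])
im=cv2.imread("pics/w2.png")
hsv=cv2.cvtColor(im,cv2.COLOR_BGR2HSV); m=((hsv[...,0]>15)&(hsv[...,0]<32)&(hsv[...,1]>60)&(hsv[...,2]>120)).astype(np.uint8)
m[:, :215]=0; m[:,320:]=0; m[250:]=0
n,l,st,_=cv2.connectedComponentsWithStats(m); 
pts=np.argwhere(m>0)[:,::-1].astype(np.float32); W=back(c,pts,.012)[:,:2].astype(np.float32)
print(cv2.minAreaRect(W))
z=dict(drum=.08,square=.076,flanged=.088,domed=.067)
for k,uv in dict(drum=(265,219),square=(268,49.5),flanged=(266,172),domed=(271,113)).items(): print(k,back(c,uv,z[k])[0])
cv2.imwrite("pics/w2z.png",cv2.resize(im[20:255,220:320],None,fx=2.55,fy=2.55,interpolation=cv2.INTER_CUBIC)*1)
z=im[20:255,205:335]; a=cv2.resize(z[:120],None,fx=6,fy=4.9); cv2.imwrite("pics/w2a.png",a); cv2.imwrite("pics/w2b.png",cv2.resize(z[115:],None,fx=6,fy=4.9))
E
```

```text
((0.5104161500930786, -0.19346532225608826), (0.09556622058153152, 0.3034900426864624), 7.908223628997803)
drum [ 0.49634768 -0.10271775  0.08      ]
square [ 0.52505085 -0.30768563  0.076     ]
flanged [ 0.50553698 -0.16772195  0.088     ]
domed [ 0.50978139 -0.23783288  0.067     ]
```

View pics/w2a.png

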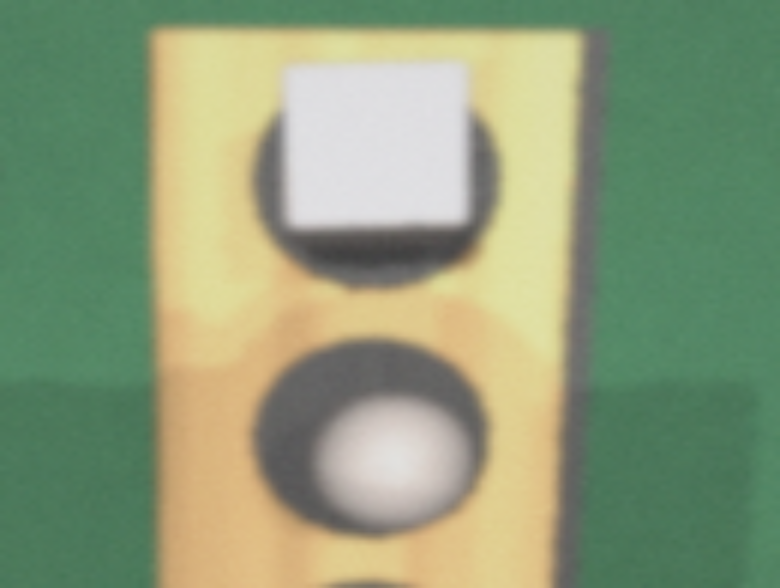

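View pics/w2b.png

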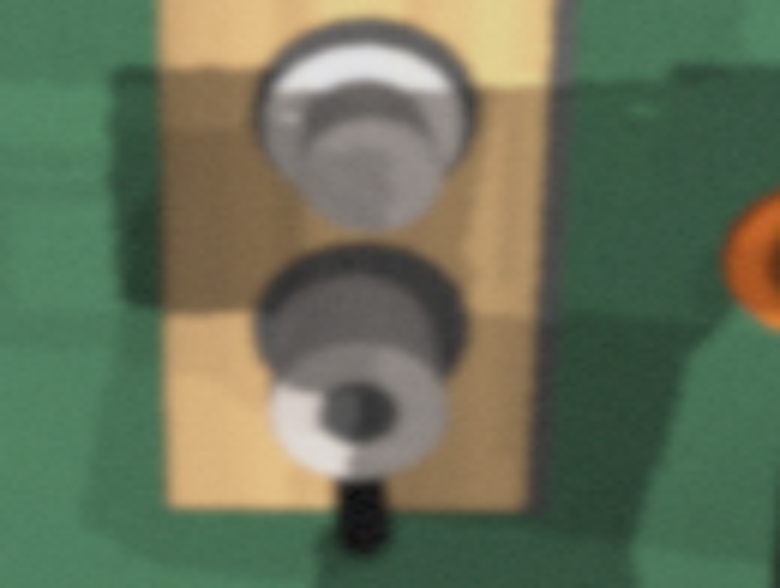

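```bash
python3 - <<'E'
from h import *
c=cam("wrist"); s=r.sense(); im=r.capture("wrist"); s2=r.sense(); print(s["time_s"],s["tcp_pos"],s2["tcp_pos"])
cv2.imwrite("pics/w3.png",im);np.savez("w3cam.npz",K=c[0],R=c[1],t=c[2])
old=cv2.imread("pics/w2.png"); g=lambda a:np.float32(cv2.cvtColor(a,cv2.COLOR_BGR2GRAY))[:220]
print(cv2.phaseCorrelate(g(old),g(im)))
hsv=cv2.cvtColor(im,cv2.COLOR_BGR2HSV); m=((hsv[...,0]>15)&(hsv[...,0]<32)&(hsv[...,1]>60)&(hsv[...,2]>90)).astype(np.uint8)
m[:, :215]=0; m[:,320:]=0; m[255:]=0
pts=np.argwhere(m>0)[:,::-1].astype(np.float32); W=back(c,pts,.012)[:,:2].astype(np.float32)
print(cv2.minAreaRect(W),pts.min(0),pts.max(0))
z=im[20:255,205:335]; cv2.imwrite("pics/w3a.png",cv2.resize(z[:120],None,fx=6,fy=5)); cv2.imwrite("pics/w3b.png",cv2.resize(z[115:],None,fx=6,fy=5))
for i in range(4): pass
E
```

```text
3.1667 [ 0.52043399 -0.17266155  0.32856077] [ 0.52053591 -0.17246325  0.32858343]
((1.2982405106108956, -4.432794604769512), 0.844534476465649)
((0.5107278823852539, -0.19583526253700256), (0.0957055613398552, 0.3044498562812805), 7.796398162841797) [232.  20.] [304. 235.]
```

View pics/w3a.png

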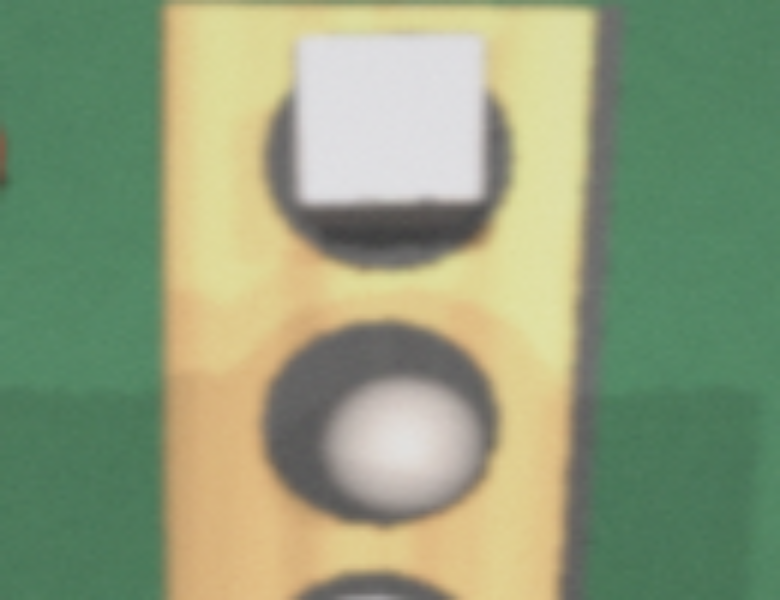

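View pics/w3b.png

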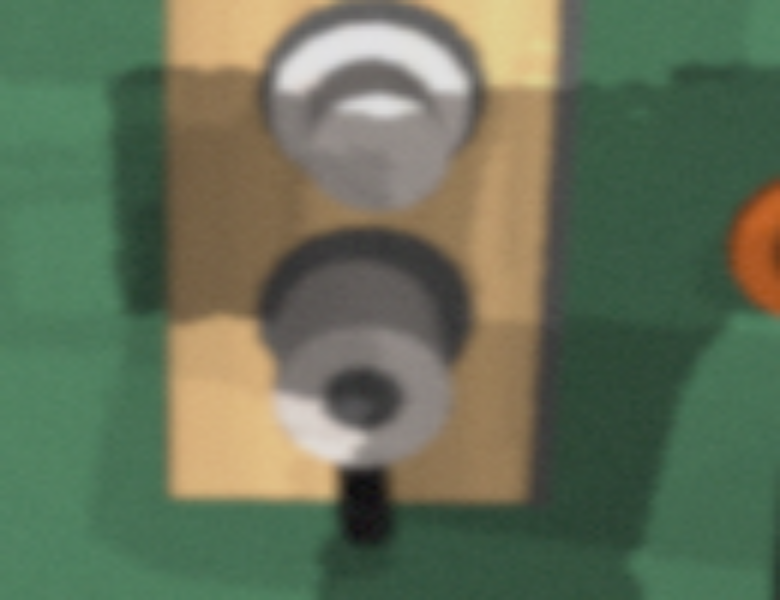

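```bash
python3 - <<'E'
from h import *
d=np.load("w3cam.npz"); c=(d["K"],d["R"],d["t"])
pose=(.5107,-.1958,np.radians(7.8))
print(rack(pose,[[0,y,.016] for y in (.102,.034,-.034,-.102)]))
z=dict(drum=.08,square=.076,flanged=.088,domed=.067,domdisc=.016)
for k,uv in dict(drum=(265.1,214),flanged=(267.3,164.8),domed=(272.1,108.6),square=(269.9,43.6),domdisc=(267.9,104.1)).items(): print(k,back(c,uv,z[k])[0])
sq=[(297,35),(486,35),(486,203),(297,205)]
W=back(c,[(a/6+204.6,b/5+19.6) for a,b in sq],.076); print(W)
e=W[1]-W[0]; print(np.degrees(np.arctan2(e[1],e[0])),np.linalg.norm(e)); e=W[3]-W[0]; print(np.degrees(np.arctan2(e[1],e[0])),np.linalg.norm(e))
im=cv2.imread("pics/w3.png")
for y in (.102,.034,-.034,-.102):
    P=np.array([[.028*np.cos(t),y+.028*np.sin(t),.016] for t in np.linspace(0,6.28,40)])
    cv2.polylines(im,[np.int32(proj(c,rack(pose,P))*16)],True,(255,0,255),1,shift=4)
cv2.polylines(im,[np.int32(quad_mask(c,pose)*16)],True,(255,0,0),1,shift=4)
cv2.imwrite("pics/w3o.png",cv2.resize(im[5:255,200:340],None,fx=2.4*1.5,fy=2.4))
E
```

```text
[[ 0.49685701 -0.09474372  0.016     ]
 [ 0.50608567 -0.16211457  0.016     ]
 [ 0.51531433 -0.22948543  0.016     ]
 [ 0.52454299 -0.29685628  0.016     ]]
drum [ 0.497668   -0.10562842  0.08      ]
flanged [ 0.50620939 -0.17291489  0.088     ]
domed [ 0.51062652 -0.23931082  0.067     ]
square [ 0.52573978 -0.31021643  0.076     ]
domdisc [ 0.51477173 -0.24268471  0.016     ]
[[ 0.54627342 -0.32480251  0.076     ]
 [ 0.51119118 -0.33027555  0.076     ]
 [ 0.50481823 -0.29562441  0.076     ]
 [ 0.54082201 -0.28956163  0.076     ]]
-171.1329902319989 0.03550658975809266
98.79339253942776 0.0356600330125365
```

View pics/w3o.png

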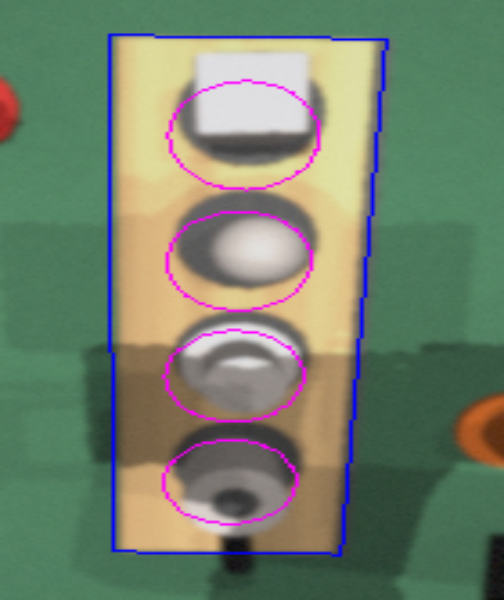

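```bash
python3 plan.py .4977 -.1056 .14 -82
```

```text
t 3.22 pos [ 0.5205 -0.1725  0.3286] j [-1.0, 12.0, -2.0, 0.0, -77.0, 10.0] F 0.6 g 1.00
shift [-0.232, 0.042, 0.628] turn [-0.001, -0.0, 0.005] rows: 4.8 lin 0.1 rot
```

```bash
python3 -m creep '[[1,-0.232,0.042,0.628,0,0,0.005],[1,-0.232,0.042,0.628,0,0,0.005],[1,-0.232,0.042,0.628,0,0,0.005],[1,-0.232,0.042,0.628,0,0,0.005],[1,-0.232,0.042,0.628,0,0,0.005]]' >/dev/null; python3 plan.py .4977 -.1056 .052 -82
```

```text
t 3.63 pos [ 0.4962 -0.1042  0.1382] j [7.0, 17.0, -24.0, 0.0, -49.0, 2.0] F 0.7 g 1.00
shift [0.005, -0.004, 0.287] turn [-0.0, -0.0, 0.001] rows: 2.1 lin 0.0 rot
```

```bash
python3 -m creep '[[1,0.005,-0.004,0.15,0,0,0],[1,0.005,-0.004,0.287,0,0,0],[1,0.005,-0.004,0.287,0,0,0],[1,0.005,-0.004,0.287,0,0,0],[1,0.005,-0.004,0.287,0,0,0]]' ; python3 plan.py .4977 -.1056 .052 -82; python3 -m creep '[[0,0,0,0,0,0,0],[0,0,0,0,0,0,0],[0,0,0,0,0,0,0],[0,0,0,0,0,0,0],[0,0,0,0,0,0,0]]'; python3 -c "
from h import *
cv2.imwrite('pics/g1.png',r.capture('side'))"
```

```text
time_s: 4.05
tcp_pos: [0.4993, -0.1052, 0.0538]
ee_rot: [[0.143, -0.99, 0.004], [-0.99, -0.143, -0.001], [0.001, -0.004, -1.0]]
wrist_force: [-0.0, -0.2, 0.2]
gripper_width: 1.002
t 4.05 pos [ 0.4993 -0.1052  0.0538] j [6.0, 24.0, -29.0, 0.0, -37.0, 2.0] F 0.3 g 1.00
shift [0.001, 0.006, 0.006] turn [-0.001, -0.0, 0.001] rows: 0.1 lin 0.0 rot
time_s: 4.47
tcp_pos: [0.4997, -0.1053, 0.0546]
ee_rot: [[0.142, -0.99, 0.006], [-0.99, -0.142, -0.0], [0.001, -0.006, -1.0]]
wrist_force: [-1.4, 0.8, 0.0]
gripper_width: 0.709
```

View pics/g1.png

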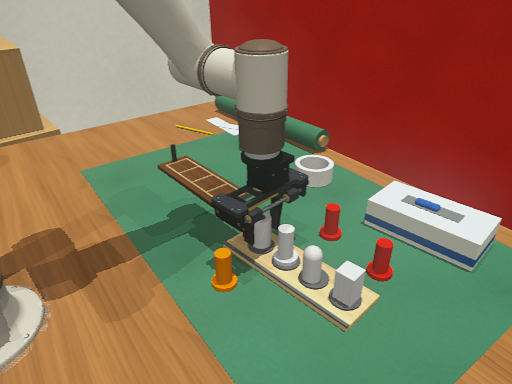

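The side view shows the gripper straddling the drum (262,235), clear of its neighbours. The fingers are still closing, so I'll hold.

```bash
python3 -m creep '[[0,0,0,0,0,0,0],[0,0,0,0,0,0,0],[0,0,0,0,0,0,0],[0,0,0,0,0,0,0],[0,0,0,0,0,0,0]]'
```

```text
time_s: 4.93
tcp_pos: [0.4992, -0.1054, 0.0544]
ee_rot: [[0.142, -0.99, 0.004], [-0.99, -0.142, -0.001], [0.001, -0.004, -1.0]]
wrist_force: [-0.8, -0.4, 2.7]
gripper_width: 0.45
```

```bash
python3 -m creep '[[0,0,0,0,0,0,0],[0,0,0,-0.1,0,0,0],[0,0,0,-0.24,0,0,0],[0,0,0,-0.38,0,0,0],[0,0,0,-0.42,0,0,0]]';  python3 plan.py .54 .33 .25 -85
```

```text
time_s: 5.35
tcp_pos: [0.502, -0.1054, 0.1863]
ee_rot: [[0.144, -0.989, 0.015], [-0.99, -0.144, -0.001], [0.003, -0.015, -1.0]]
wrist_force: [1.0, -0.2, -2.7]
gripper_width: 0.454
t 5.35 pos [ 0.502  -0.1054  0.1863] j [6.0, 14.0, -20.0, 0.0, -55.0, 2.0] F 2.9 g 0.45
shift [-1.417, -0.337, -0.212] turn [-0.005, -0.001, 0.018] rows: 10.6 lin 0.5 rot
```

```bash
python3 -m creep '[[0,-0.7,-0.17,-0.25,0,0,0.01],[0,-0.7,-0.17,-0.25,0,0,0.01],[0,-0.7,-0.17,-0.25,0,0,0.01],[0,-0.7,-0.17,-0.25,0,0,0.01],[0,-0.7,-0.17,-0.25,0,0,0.01]]' >/dev/null;  python3 plan.py .54 .28 .35 -85
```

```text
t 5.77 pos [0.5182 0.0905 0.2534] j [28.0, 11.0, -13.0, 0.0, -65.0, -22.0] F 2.1 g 0.45
shift [-0.619, -0.147, -0.321] turn [-0.005, -0.001, 0.008] rows: 5.1 lin 0.2 rot
```

```bash
python3 -m creep '[[0,-0.62,-0.147,-0.32,0,0,0.008],[0,-0.62,-0.147,-0.32,0,0,0.008],[0,-0.62,-0.147,-0.32,0,0,0.008],[0,-0.62,-0.147,-0.32,0,0,0.008],[0,-0.62,-0.147,-0.32,0,0,0.008]]' >/dev/null; python3 -m creep '[[0,0,0,0,0,0,0],[0,0,0,0,0,0,0]]'; python3 - <<'E'
from h import *
c=cam("wrist"); s=r.sense(); im=r.capture("wrist"); print(s["time_s"],s["tcp_pos"],r.sense()["tcp_pos"])
cv2.imwrite("pics/L1.png",im);np.savez("L1cam.npz",K=c[0],R=c[1],t=c[2])
for k in r.outline_of("wrist","layup_rack")[:2]:
    print(k["score"],np.round(np.array(k["rect"])*[512,384,512,384],1)); np.save("L1m.npy",k["pixels"]) if k["score"]>.5 else 0
    W=back(c,np.argwhere(k["pixels"])[:,::-1].astype(float),.012)[:,:2].astype(np.float32); print(cv2.minAreaRect(W))
E
```

```text
time_s: 6.35
tcp_pos: [0.5383, 0.2785, 0.3453]
ee_rot: [[0.09, -0.996, 0.012], [-0.996, -0.09, -0.0], [0.001, -0.012, -1.0]]
wrist_force: [-0.9, -0.8, -2.4]
gripper_width: 0.455
6.35 [0.53832506 0.27849662 0.34530493] [0.5379457  0.27678771 0.34463642]
0.57 [226.2   3.6 302.9 215.2]
((0.5384461879730225, 0.2276984602212906), (0.1000417098402977, 0.30306828022003174), 4.128546714782715)
```

View pics/L1.png

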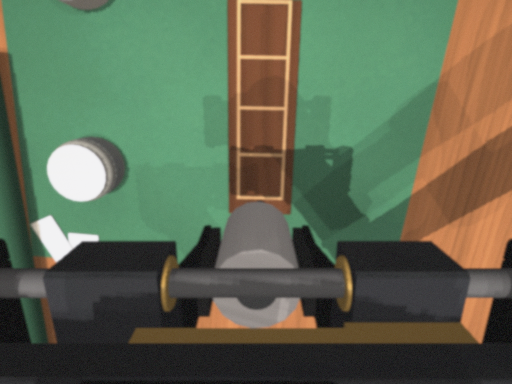

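```bash
python3 - <<'E'
from h import *
im=cv2.imread("pics/L1.png"); cv2.imwrite("pics/L1z.png",cv2.resize(im[0:220,215:315],None,fx=6,fy=2.7,interpolation=cv2.INTER_CUBIC))
E
```

```text
(no output)
```

View pics/L1z.png

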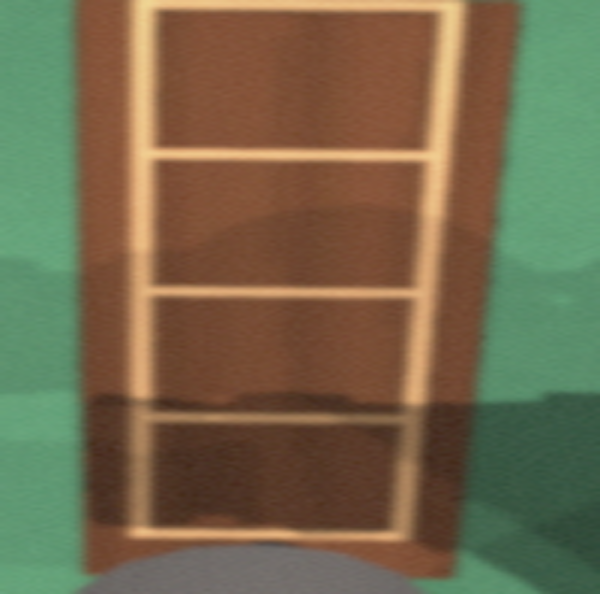

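```bash
python3 - <<'E'
from h import *
from scipy.optimize import least_squares
d=np.load("L1cam.npz"); c=(d["K"],d["R"],d["t"])
rows=[2.6,57,108.1,154.4,198.5]; Lc=[239.2,239,238.7,238.5,238.4]; Rc=[290.2,287.8,285.7,283.8,282.3]
P=[];uv=[]
for v,l,q,y in zip(rows,Lc,Rc,[-.136,-.068,0,.068,.136]):
    P+=[[.034,y,.016],[-.034,y,.016]]; uv+=[[l-.4,v-.3],[q-.4,v-.3]]
f=lambda p:(proj(c,rack(p,P))-uv).ravel()
s=least_squares(f,[.545,.215,.07]); print(s.x,np.degrees(s.x[2]),np.sqrt(np.mean(s.fun**2)),np.round(s.fun.reshape(-1,2),1).tolist())
print(rack(s.x,[[0,y,.012] for y in (.102,.034,-.034,-.102)]))
E
python3 plan.py .545 .12 .2 -86
```

```text
[0.53896948 0.215629   0.07455149] 4.271486018946204 0.5003029828923458 [[-0.5, -1.2], [0.0, -0.4], [-0.3, 0.0], [0.2, 0.8], [-0.0, -0.2], [0.2, 0.6], [0.2, 0.2], [0.2, 1.0], [0.3, -0.8], [-0.1, 0.0]]
[[0.53137227 0.31734568 0.012     ]
 [0.53643708 0.24953456 0.012     ]
 [0.54150188 0.18172344 0.012     ]
 [0.54656669 0.11391232 0.012     ]]
t 6.45 pos [0.5379 0.2757 0.3445] j [43.0, 17.0, 8.0, 1.0, -80.0, -38.0] F 2.1 g 0.45
shift [0.517, 0.027, 0.483] turn [-0.003, -0.001, 0.006] rows: 5.1 lin 0.2 rot
```

```bash
python3 -m creep '[[0,0.53,0.02,0.48,0,0,0.006],[0,0.53,0.02,0.48,0,0,0.006],[0,0.53,0.02,0.48,0,0,0.006],[0,0.53,0.02,0.48,0,0,0.006],[0,0.53,0.02,0.48,0,0,0.006]]' >/dev/null; python3 plan.py .5466 .1139 .12 -86
```

```text
t 6.87 pos [0.5456 0.1189 0.2045] j [29.0, 17.0, -13.0, 0.0, -60.0, -26.0] F 2.5 g 0.45
shift [0.016, 0.0, 0.282] turn [-0.003, -0.001, -0.001] rows: 2.0 lin 0.1 rot
```

```bash
python3 -m creep '[[0,0.015,0,0.13,0,0,0],[0,0.015,0,0.26,0,0,0],[0,0.015,0,0.4,0,0,0],[0,0.015,0,0.46,0,0,0],[0,0.015,0,0.46,0,0,0]]'; python3 plan.py .5466 .1139 .0505 -86
```

```text
time_s: 7.28
tcp_pos: [0.5426, 0.1103, 0.0611]
ee_rot: [[0.064, -0.998, -0.003], [-0.998, -0.064, -0.008], [0.008, 0.003, -1.0]]
wrist_force: [-1.1, -0.5, -1.9]
gripper_width: 0.457
t 7.28 pos [0.5426 0.1103 0.0611] j [28.0, 26.0, -22.0, 0.0, -42.0, -25.0] F 2.3 g 0.46
shift [-0.012, -0.014, 0.035] turn [0.001, -0.003, -0.002] rows: 0.3 lin 0.1 rot
```

```bash
python3 -m creep '[[0,-0.012,-0.014,0.015,0,-0.003,0],[0,-0.012,-0.014,0.025,0,-0.003,0],[0,-0.012,-0.014,0.032,0,-0.003,0],[0,-0.012,-0.014,0.034,0,-0.003,0],[0,-0.012,-0.014,0.034,0,-0.003,0]]'; python3 plan.py .5466 .1139 .0505 -86
```

```text
time_s: 7.7
tcp_pos: [0.5472, 0.1143, 0.052]
ee_rot: [[0.064, -0.998, -0.001], [-0.998, -0.064, 0.002], [-0.002, 0.001, -1.0]]
wrist_force: [-0.1, 0.6, -2.3]
gripper_width: 0.449
t 7.70 pos [0.5472 0.1143 0.052 ] j [28.0, 28.0, -22.0, -0.0, -41.0, -24.0] F 2.4 g 0.45
shift [0.001, 0.002, 0.005] turn [0.0, 0.001, -0.002] rows: 0.0 lin 0.1 rot
```

```bash
python3 -m creep '[[0,0,0,0.005,0,0,0],[0,0,0,0.007,0,0,0],[0,0,0,0.007,0,0,0],[0,0,0,0.007,0,0,0]]'; python3 -m creep '[[1,0,0,0,0,0,0],[1,0,0,0,0,0,0],[1,0,0,0,0,0,0],[1,0,0,0,0,0,0]]'
```

```text
time_s: 8.03
tcp_pos: [0.5475, 0.1146, 0.0505]
ee_rot: [[0.064, -0.998, -0.0], [-0.998, -0.064, 0.003], [-0.003, 0.0, -1.0]]
wrist_force: [-0.5, 0.1, 0.6]
gripper_width: 0.45
time_s: 8.37
tcp_pos: [0.5477, 0.1147, 0.0506]
ee_rot: [[0.064, -0.998, 0.0], [-0.998, -0.064, 0.003], [-0.003, -0.0, -1.0]]
wrist_force: [0.4, -0.2, 0.3]
gripper_width: 0.672
```

```bash
python3 -m creep '[[1,0,0,-0.05,0,0,0],[1,0,0,-0.18,0,0,0],[1,0,0,-0.32,0,0,0],[1,0,0,-0.4,0,0,0],[1,0,0,-0.42,0,0,0]]'; python3 plan.py .5062 -.173 .19 -82;  python3 -c "
from h import *
cv2.imwrite('pics/p1.png',r.capture('scene'))"
```

```text
time_s: 8.78
tcp_pos: [0.5504, 0.1152, 0.1824]
ee_rot: [[0.065, -0.998, 0.01], [-0.998, -0.065, 0.006], [-0.006, -0.01, -1.0]]
wrist_force: [1.1, 0.7, -0.4]
gripper_width: 0.979
t 8.78 pos [0.5504 0.1152 0.1824] j [28.0, 18.0, -14.0, -0.0, -57.0, -25.0] F 1.4 g 0.98
shift [0.949, 0.21, -0.033] turn [-0.003, 0.002, -0.024] rows: 7.0 lin 0.6 rot
```

View pics/p1.png

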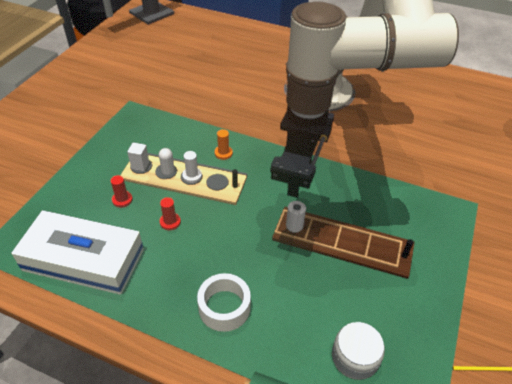

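The drum stands upright in the pocket farthest from the post, at (297,216). Flanged plug next.

```bash
python3 -m creep '[[1,0.69,0.15,-0.02,0,0,-0.017],[1,0.69,0.15,-0.02,0,0,-0.017],[1,0.69,0.15,-0.02,0,0,-0.017],[1,0.69,0.15,-0.02,0,0,-0.017],[1,0.69,0.15,-0.02,0,0,-0.017]]' >/dev/null; python3 plan.py .5062 -.173 .16 -82
```

```text
t 9.25 pos [ 0.517  -0.0933  0.1841] j [7.0, 15.0, -18.0, -0.0, -56.0, -0.0] F 1.1 g 1.00
shift [0.26, 0.068, 0.078] turn [-0.002, 0.002, -0.007] rows: 2.0 lin 0.2 rot
```

```bash
python3 -m creep '[[1,0.26,0.068,0.08,0,0,-0.007],[1,0.26,0.068,0.08,0,0,-0.007],[1,0.26,0.068,0.08,0,0,-0.007],[1,0.26,0.068,0.08,0,0,-0.007]]' >/dev/null; python3 plan.py .5062 -.173 .062 -82
```

```text
t 9.58 pos [ 0.504 -0.175  0.157] j [-2.0, 18.0, -19.0, -0.0, -53.0, 10.0] F 0.7 g 1.00
shift [-0.004, -0.008, 0.317] turn [-0.0, 0.002, -0.001] rows: 2.3 lin 0.1 rot
```

```bash
python3 -m creep '[[1,-0.004,-0.008,0.14,0,0,0],[1,-0.004,-0.008,0.28,0,0,0],[1,-0.004,-0.008,0.317,0,0,0],[1,-0.004,-0.008,0.317,0,0,0],[0.6,-0.004,-0.008,0.317,0,0,0]]'; python3 -m creep '[[0,0,0,0,0,0,0],[0,0,0,0,0,0,0],[0,0,0,0,0,0,0],[0,0,0,0,0,0,0],[0,0,0,0,0,0,0]]' >/dev/null;python3 -m creep '[[0,0,0,0,0,0,0],[0,0,0,0,0,0,0],[0,0,0,0,0,0,0],[0,0,0,0,0,0,0],[0,0,0,0,0,0,0]]'
```

```text
time_s: 10.0
tcp_pos: [0.5064, -0.172, 0.0614]
ee_rot: [[0.138, -0.99, -0.002], [-0.99, -0.138, 0.006], [-0.007, 0.001, -1.0]]
wrist_force: [0.2, -0.1, 0.7]
gripper_width: 0.974
time_s: 10.83
tcp_pos: [0.5068, -0.172, 0.0623]
ee_rot: [[0.138, -0.99, -0.0], [-0.99, -0.138, 0.006], [-0.006, -0.001, -1.0]]
wrist_force: [-0.1, -0.1, 1.3]
gripper_width: 0.333
```

```bash
python3 -m creep '[[0,0,0,0,0,0,0],[0,0,0,-0.1,0,0,0],[0,0,0,-0.24,0,0,0],[0,0,0,-0.38,0,0,0],[0,0,0,-0.42,0,0,0]]'; python3 plan.py .5415 .1817 .19 -86
```

```text
time_s: 11.25
tcp_pos: [0.5098, -0.1735, 0.1945]
ee_rot: [[0.139, -0.99, 0.01], [-0.99, -0.139, 0.004], [-0.002, -0.011, -1.0]]
wrist_force: [2.0, -0.4, -0.8]
gripper_width: 0.338
t 11.25 pos [ 0.5098 -0.1735  0.1945] j [-2.0, 16.0, -16.0, -0.0, -58.0, 10.0] F 2.2 g 0.34
shift [-1.158, -0.269, 0.021] turn [-0.003, 0.001, 0.022] rows: 8.6 lin 0.6 rot
```

```bash
python3 -m creep '[[0,-0.68,-0.157,0,0,0,0.013],[0,-0.68,-0.157,0,0,0,0.013],[0,-0.68,-0.157,0,0,0,0.013],[0,-0.68,-0.157,0,0,0,0.013],[0,-0.68,-0.157,0,0,0,0.013]]' >/dev/null; python3 plan.py .5415 .1817 .19 -86
```

```text
t 11.67 pos [0.5272 0.036  0.1951] j [21.0, 15.0, -17.0, -0.0, -58.0, -16.0] F 2.4 g 0.33
shift [-0.479, -0.095, 0.019] turn [-0.003, 0.001, 0.009] rows: 3.5 lin 0.2 rot
```

```bash
python3 -m creep '[[0,-0.479,-0.095,0.01,0,0,0.009],[0,-0.479,-0.095,0.01,0,0,0.009],[0,-0.479,-0.095,0.01,0,0,0.009],[0,-0.479,-0.095,0.01,0,0,0.009],[0,-0.479,-0.095,0.01,0,0,0.009]]' >/dev/null; python3 plan.py .5415 .1817 .07 -86
```

```text
t 12.08 pos [0.5417 0.1864 0.1916] j [35.0, 19.0, -12.0, 0.0, -59.0, -31.0] F 2.7 g 0.34
shift [0.017, 0.006, 0.405] turn [-0.003, 0.001, 0.001] rows: 2.9 lin 0.1 rot
```

```bash
python3 -m creep '[[0,0.012,0.003,0.12,0,0,0],[0,0.012,0.003,0.25,0,0,0],[0,0.012,0.003,0.38,0,0,0],[0,0.012,0.003,0.405,0,0,0],[0,0.012,0.003,0.405,0,0,0]]' >/dev/null; python3 plan.py .5415 .1817 .059 -86
```

```text
t 12.50 pos [0.5401 0.1815 0.067 ] j [35.0, 27.0, -20.0, 0.0, -43.0, -31.0] F 2.6 g 0.33
shift [-0.0, -0.005, 0.027] turn [-0.001, -0.0, 0.001] rows: 0.2 lin 0.0 rot
```

```bash
python3 -m creep '[[0,0,-0.004,0.01,0,0,0],[0,0,-0.004,0.02,0,0,0],[0,0,-0.004,0.027,0,0,0],[0,0,-0.004,0.03,0,0,0],[0,0,-0.004,0.031,0,0,0]]'
```

```text
time_s: 12.92
tcp_pos: [0.5418, 0.1818, 0.0587]
ee_rot: [[0.074, -0.997, 0.004], [-0.997, -0.074, 0.001], [-0.001, -0.004, -1.0]]
wrist_force: [0.4, 0.0, -2.2]
gripper_width: 0.341
```

```bash
python3 -m creep '[[0,0,0,0.004,0,0,0],[0,0,0,0.006,0,0,0],[0,0,0,0.006,0,0,0],[0,0,0,0.006,0,0,0]]'
```

```text
time_s: 13.25
tcp_pos: [0.5421, 0.182, 0.0584]
ee_rot: [[0.074, -0.997, 0.005], [-0.997, -0.074, 0.001], [-0.001, -0.005, -1.0]]
wrist_force: [-2.5, -1.1, 4.3]
gripper_width: 0.339
```

Contact, with the force at +4.3 N. Releasing and raising.

```bash
python3 -m creep '[[1,0,0,0,0,0,0],[1,0,0,0,0,0,0],[1,0,0,0,0,0,0],[1,0,0,0,0,0,0],[1,0,0,0,0,0,0]]' >/dev/null;  python3 -m creep '[[1,0,0,-0.05,0,0,0],[1,0,0,-0.18,0,0,0],[1,0,0,-0.32,0,0,0],[1,0,0,-0.4,0,0,0],[1,0,0,-0.42,0,0,0]]'; python3 plan.py .5106 -.2393 .19 -82;  python3 -c "
from h import *
cv2.imwrite('pics/p2.png',r.capture('scene'))"
```

```text
time_s: 14.08
tcp_pos: [0.5442, 0.1831, 0.19]
ee_rot: [[0.075, -0.997, 0.014], [-0.997, -0.075, 0.006], [-0.005, -0.015, -1.0]]
wrist_force: [0.3, 0.2, 0.3]
gripper_width: 0.97
t 14.08 pos [0.5442 0.1831 0.19  ] j [35.0, 19.0, -12.0, 0.0, -58.0, -31.0] F 0.5 g 0.97
shift [1.396, 0.218, -0.01] turn [-0.005, 0.001, -0.02] rows: 10.2 lin 0.5 rot
```

View pics/p2.png

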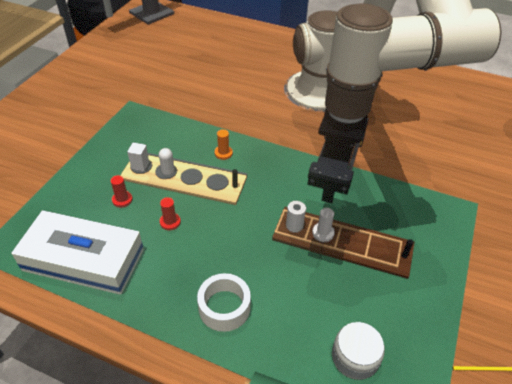

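The flanged plug stands in the second pocket from the far end, at (325,225), and the drum has not moved. Domed plug next.

```bash
python3 -m creep '[[1,0.69,0.11,0,0,0,-0.01],[1,0.69,0.11,0,0,0,-0.01],[1,0.69,0.11,0,0,0,-0.01],[1,0.69,0.11,0,0,0,-0.01],[1,0.69,0.11,0,0,0,-0.01]]' >/dev/null; python3 plan.py .5106 -.2393 .16 -82
```

```text
t 14.55 pos [ 0.5247 -0.0276  0.1858] j [15.0, 15.0, -18.0, -0.0, -56.0, -8.0] F 0.7 g 1.00
shift [0.697, 0.123, 0.082] turn [-0.003, 0.001, -0.01] rows: 5.1 lin 0.3 rot
```

```bash
python3 -m creep '[[1,0.7,0.123,0.06,0,0,-0.01],[1,0.7,0.123,0.06,0,0,-0.01],[1,0.7,0.123,0.06,0,0,-0.01],[1,0.7,0.123,0.06,0,0,-0.01],[1,0.7,0.123,0.06,0,0,-0.01]]' >/dev/null; python3 plan.py .5106 -.2393 .048 -82
```

```text
t 14.97 pos [ 0.5097 -0.2344  0.1654] j [-8.0, 20.0, -15.0, -0.0, -55.0, 17.0] F 1.9 g 1.00
shift [0.019, 0.002, 0.391] turn [-0.002, 0.002, -0.0] rows: 2.8 lin 0.1 rot
```

```bash
python3 -m creep '[[1,0.016,0,0.1,0,0,0],[1,0.016,-0.01,0.24,0,0,0],[1,0.016,-0.01,0.37,0,0,0],[1,0.016,-0.01,0.391,0,0,0],[0.8,0.016,-0.01,0.391,0,0,0]]';python3 plan.py .5125 -.2400 .048 -82;  python3 -c "
from h import *
cv2.imwrite('pics/g3.png',r.capture('wrist'))"
```

```text
time_s: 15.38
tcp_pos: [0.5112, -0.2376, 0.0444]
ee_rot: [[0.137, -0.991, -0.002], [-0.99, -0.137, 0.008], [-0.008, 0.001, -1.0]]
wrist_force: [0.3, -0.9, -0.3]
gripper_width: 0.971
t 15.38 pos [ 0.5112 -0.2376  0.0444] j [-9.0, 29.0, -21.0, -1.0, -41.0, 17.0] F 1.0 g 0.97
shift [0.008, -0.003, -0.012] turn [0.0, 0.003, -0.001] rows: 0.1 lin 0.1 rot
```

View pics/g3.png

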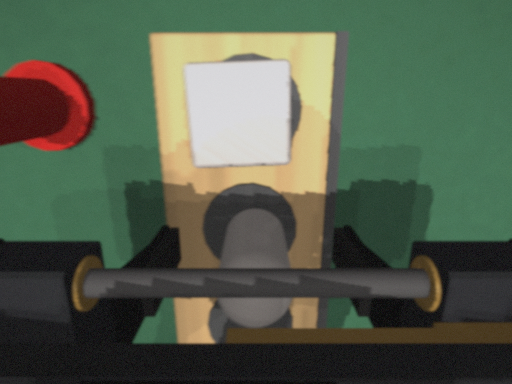

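The wrist picture shows the dome centred between the fingers at (256,250). The square plug's top is clearly visible too, with corners (186,65), (290,60), (290,164) and (193,166).

```bash
python3 - <<'E'
from h import *
c=cam("wrist"); W=back(c,[(186,65),(290,60),(290,164),(193,166)],.076); print(W.mean(0)); 
for a,b in ((0,1),(0,3),(1,2),(3,2)):
    e=W[b]-W[a]; print(np.degrees(np.arctan2(e[1],e[0])),np.linalg.norm(e))
E
python3 -m creep '[[0,0.008,-0.003,-0.012,0,0.003,0],[0,0.008,-0.003,-0.012,0,0.003,0],[0,0.008,-0.003,-0.012,0,0.003,0],[0,0.008,-0.003,-0.012,0,0.003,0],[0,0.008,-0.003,-0.012,0,0.003,0]]'>/dev/null; python3 -m creep '[[0,0,0,0,0,0,0],[0,0,0,0,0,0,0],[0,0,0,0,0,0,0],[0,0,0,0,0,0,0],[0,0,0,0,0,0,0]]'
```

```text
[ 0.52848743 -0.3103783   0.076     ]
-169.50642910722632 0.03527681675593487
98.51298551283489 0.03504523650406547
99.74484681350647 0.03582208218069226
-170.77036633161563 0.036028677177612455
time_s: 16.27
tcp_pos: [0.515, -0.2402, 0.0523]
ee_rot: [[0.139, -0.99, 0.006], [-0.99, -0.139, -0.004], [0.004, -0.006, -1.0]]
wrist_force: [-3.2, -0.1, 5.5]
gripper_width: 0.384
```

```bash
python3 -m creep '[[0,0,0,0,0,0,0],[0,0,0,0,0,0,0],[0,0,0,0,0,0,0]]'; python3 -m creep '[[0,0,0,-0.08,0,0,0],[0,0,0,-0.2,0,0,0],[0,0,0,-0.32,0,0,0],[0,0,0,-0.42,0,0,0],[0,0,0,-0.46,0,0,0]]'; python3 plan.py .5364 .2495 .19 -86
```

```text
time_s: 16.52
tcp_pos: [0.5149, -0.2402, 0.0524]
ee_rot: [[0.139, -0.99, 0.006], [-0.99, -0.139, -0.004], [0.004, -0.006, -1.0]]
wrist_force: [-1.3, 0.2, 2.9]
gripper_width: 0.384
time_s: 16.93
tcp_pos: [0.5166, -0.2404, 0.195]
ee_rot: [[0.139, -0.99, 0.015], [-0.99, -0.14, -0.006], [0.008, -0.014, -1.0]]
wrist_force: [1.4, -1.0, -0.4]
gripper_width: 0.38
t 16.93 pos [ 0.5166 -0.2404  0.195 ] j [-9.0, 18.0, -12.0, 0.0, -59.0, 16.0] F 1.8 g 0.38
shift [-1.608, -0.293, 0.008] turn [-0.005, -0.002, 0.022] rows: 11.8 lin 0.6 rot
```

```bash
python3 -m creep '[[0,-0.68,-0.124,0,0,0,0.011],[0,-0.68,-0.124,0,0,0,0.011],[0,-0.68,-0.124,0,0,0,0.011],[0,-0.68,-0.124,0,0,0,0.011],[0,-0.68,-0.124,0,0,0,0.011]]' >/dev/null; python3 plan.py .5364 .2495 .19 -86
```

```text
t 17.35 pos [ 0.5249 -0.0312  0.1935] j [15.0, 14.0, -18.0, 1.0, -57.0, -9.0] F 1.8 g 0.38
shift [-0.927, -0.136, 0.007] turn [-0.005, -0.002, 0.011] rows: 6.7 lin 0.3 rot
```

```bash
python3 -m creep '[[0,-0.69,-0.1,0,0,0,0.008],[0,-0.69,-0.1,0,0,0,0.008],[0,-0.69,-0.1,0,0,0,0.008],[0,-0.69,-0.1,0,0,0,0.008],[0,-0.69,-0.1,0,0,0,0.008]]' >/dev/null; python3 plan.py .5364 .2495 .19 -86
```

```text
t 17.77 pos [0.5326 0.1773 0.1919] j [35.0, 18.0, -14.0, 1.0, -58.0, -31.0] F 1.9 g 0.38
shift [-0.239, -0.032, 0.005] turn [-0.005, -0.002, 0.003] rows: 1.7 lin 0.2 rot
```

```bash
python3 -m creep '[[0,-0.239,-0.032,0,-0.004,-0.002,0.003],[0,-0.239,-0.032,0,-0.004,-0.002,0.003],[0,-0.239,-0.032,0,-0.004,-0.002,0.003],[0,-0.239,-0.032,0,-0.004,-0.002,0.003]]' >/dev/null; python3 plan.py .5364 .2495 .06 -86
```

```text
t 18.10 pos [0.5361 0.2515 0.1902] j [41.0, 21.0, -9.0, 0.0, -60.0, -37.0] F 1.3 g 0.38
shift [0.007, 0.0, 0.434] turn [-0.0, 0.0, 0.001] rows: 3.1 lin 0.0 rot
```

```bash
python3 -m creep '[[0,0.006,0,0.12,0,0,0],[0,0.006,0,0.25,0,0,0],[0,0.006,0,0.38,0,0,0],[0,0.006,0,0.43,0,0,0],[0,0.006,0,0.43,0,0,0]]' >/dev/null; python3 plan.py .5364 .2495 .0485 -86
```

```text
t 18.52 pos [0.5335 0.2463 0.0562] j [41.0, 30.0, -17.0, -0.0, -44.0, -36.0] F 1.4 g 0.38
shift [-0.01, -0.011, 0.026] turn [0.002, -0.002, 0.0] rows: 0.2 lin 0.1 rot
```

```bash
python3 -m creep '[[0,-0.01,-0.01,0.01,0,-0.002,0],[0,-0.01,-0.01,0.018,0,-0.002,0],[0,-0.01,-0.01,0.024,0,-0.002,0],[0,-0.01,-0.01,0.028,0,-0.002,0],[0,-0.01,-0.01,0.03,0,-0.002,0]]'
```

```text
time_s: 18.93
tcp_pos: [0.5369, 0.2499, 0.0485]
ee_rot: [[0.071, -0.997, -0.006], [-0.998, -0.071, 0.002], [-0.002, 0.006, -1.0]]
wrist_force: [-1.8, -0.2, 4.7]
gripper_width: 0.379
```

Contact (+4.7 N). Release and raise.

```bash
python3 -m creep '[[1,0,0,0,0,0,0],[1,0,0,0,0,0,0],[1,0,0,0,0,0,0],[1,0,0,0,0,0,0],[1,0,0,0,0,0,0]]' >/dev/null;  python3 -m creep '[[1,0,0,-0.05,0,0,0],[1,0,0,-0.18,0,0,0],[1,0,0,-0.32,0,0,0],[1,0,0,-0.4,0,0,0],[1,0,0,-0.46,0,0,0]]'; python3 plan.py .5275 -.3103 .19 -80.8;  python3 -c "
from h import *
cv2.imwrite('pics/p3.png',r.capture('scene'))"
```

```text
time_s: 19.77
tcp_pos: [0.5388, 0.2504, 0.1904]
ee_rot: [[0.071, -0.997, -0.001], [-0.997, -0.071, 0.005], [-0.005, 0.001, -1.0]]
wrist_force: [0.2, -0.2, -0.6]
gripper_width: 0.978
t 19.77 pos [0.5388 0.2504 0.1904] j [40.0, 21.0, -8.0, -0.0, -61.0, -36.0] F 0.7 g 0.98
shift [1.861, 0.17, -0.008] turn [0.0, 0.002, -0.028] rows: 13.4 lin 0.7 rot
```

View pics/p3.png

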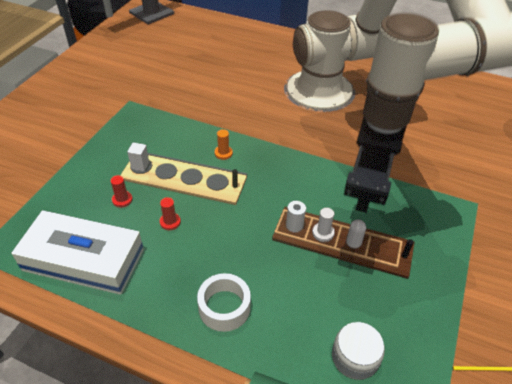

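The domed plug stands in the third pocket, at (356,235). Square plug last.

```bash
python3 -m creep '[[1,0.69,0.06,0,0,0,-0.01],[1,0.69,0.06,0,0,0,-0.01],[1,0.69,0.06,0,0,0,-0.01],[1,0.69,0.06,0,0,0,-0.01],[1,0.69,0.06,0,0,0,-0.01]]' >/dev/null; python3 -m creep '[[1,0.69,0.06,0,0,0,-0.01],[1,0.69,0.06,0,0,0,-0.01],[1,0.69,0.06,0,0,0,-0.01],[1,0.69,0.06,0,0,0,-0.01],[1,0.69,0.06,0,0,0,-0.01]]' >/dev/null; python3 plan.py .5275 -.3103 .16 -80.8
```

```text
t 20.65 pos [ 0.5394 -0.1669  0.1899] j [-1.0, 19.0, -12.0, -0.0, -59.0, 9.0] F 1.6 g 1.00
shift [0.469, 0.104, 0.096] turn [-0.001, 0.002, -0.008] rows: 3.5 lin 0.2 rot
```

```bash
python3 -m creep '[[1,0.47,0.104,0.09,0,0,-0.008],[1,0.47,0.104,0.09,0,0,-0.008],[1,0.47,0.104,0.09,0,0,-0.008],[1,0.47,0.104,0.09,0,0,-0.008],[1,0.47,0.104,0.09,0,0,-0.008]]' >/dev/null; python3 plan.py .5275 -.3103 .048 -80.8
```

```text
t 21.07 pos [ 0.5258 -0.3145  0.1594] j [-16.0, 25.0, -7.0, -1.0, -58.0, 25.0] F 0.7 g 1.00
shift [-0.01, -0.007, 0.371] turn [-0.0, 0.003, -0.002] rows: 2.7 lin 0.1 rot
```

```bash
python3 -m creep '[[1,-0.005,-0.007,0.1,0,0.003,-0.002],[1,-0.01,-0.007,0.24,0,0.003,-0.002],[1,-0.01,-0.007,0.35,0,0.003,-0.002],[1,-0.01,-0.007,0.371,0,0.003,-0.002],[0.8,-0.01,-0.007,0.371,0,0.003,-0.002]]' >/dev/null; python3 plan.py .5275 -.3103 .048 -80.8; python3 -m creep '[[0,0,0,0,0,0,0],[0,0,0,0,0,0,0],[0,0,0,0,0,0,0],[0,0,0,0,0,0,0],[0,0,0,0,0,0,0]]'>/dev/null; python3 -m creep '[[0,0,0,0,0,0,0],[0,0,0,0,0,0,0],[0,0,0,0,0,0,0],[0,0,0,0,0,0,0],[0,0,0,0,0,0,0]]'
```

```text
t 21.48 pos [ 0.5258 -0.3093  0.0456] j [-15.0, 32.0, -14.0, 0.0, -44.0, 24.0] F 0.9 g 0.98
shift [0.004, -0.005, -0.008] turn [0.001, 0.0, 0.0] rows: 0.1 lin 0.0 rot
time_s: 22.32
tcp_pos: [0.5268, -0.3096, 0.0476]
ee_rot: [[0.161, -0.987, -0.002], [-0.987, -0.161, -0.001], [0.001, 0.002, -1.0]]
wrist_force: [-0.4, 0.5, 3.7]
gripper_width: 0.413
```

```bash
python3 -m creep '[[0,0,0,0,0,0,0],[0,0,0,-0.1,0,0,0],[0,0,0,-0.24,0,0,0],[0,0,0,-0.38,0,0,0],[0,0,0,-0.46,0,0,0]]'; python3 plan.py .5314 .3173 .19 -85.7
```

```text
time_s: 22.73
tcp_pos: [0.5282, -0.3102, 0.1895]
ee_rot: [[0.162, -0.987, 0.003], [-0.987, -0.162, -0.003], [0.004, -0.002, -1.0]]
wrist_force: [0.7, -0.4, -0.4]
gripper_width: 0.409
t 22.73 pos [ 0.5282 -0.3102  0.1895] j [-15.0, 23.0, -6.0, 0.0, -61.0, 24.0] F 0.9 g 0.41
shift [-2.062, -0.349, -0.008] turn [-0.001, -0.001, 0.028] rows: 15.0 lin 0.7 rot
```

```bash
python3 -m creep '[[0,-0.68,-0.115,0,0,0,0.014],[0,-0.68,-0.115,0,0,0,0.014],[0,-0.68,-0.115,0,0,0,0.014],[0,-0.68,-0.115,0,0,0,0.014],[0,-0.68,-0.115,0,0,0,0.014]]' >/dev/null; python3 -m creep '[[0,-0.69,-0.085,-0.02,0,0,0.008],[0,-0.69,-0.085,-0.02,0,0,0.008],[0,-0.69,-0.085,-0.02,0,0,0.008],[0,-0.69,-0.085,-0.02,0,0,0.008],[0,-0.69,-0.085,-0.02,0,0,0.008]]' >/dev/null; python3 plan.py .5314 .3173 .19 -85.7
```

```text
t 23.57 pos [0.528  0.1068 0.1929] j [29.0, 16.0, -16.0, 0.0, -58.0, -24.0] F 1.6 g 0.41
shift [-0.698, -0.076, 0.008] turn [0.0, -0.001, 0.006] rows: 5.0 lin 0.1 rot
```

```bash
python3 -m creep '[[0,-0.7,-0.076,0,0,0,0.006],[0,-0.7,-0.076,0,0,0,0.006],[0,-0.7,-0.076,0,0,0,0.006],[0,-0.7,-0.076,0,0,0,0.006],[0,-0.7,-0.076,0,0,0,0.006]]' >/dev/null; python3 -m creep '[[0,0,0,0,0,0,0]]' >/dev/null;python3 plan.py .5314 .3173 .053 -85.7
```

```text
t 24.07 pos [0.5302 0.3215 0.1899] j [46.0, 24.0, -4.0, 0.0, -62.0, -42.0] F 2.5 g 0.41
shift [0.013, -0.003, 0.456] turn [0.0, -0.001, 0.001] rows: 3.3 lin 0.0 rot
```

```bash
python3 -m creep '[[0,0.008,-0.003,0.12,0,0,0],[0,0.008,-0.003,0.25,0,0,0],[0,0.008,-0.003,0.38,0,0,0],[0,0.008,-0.003,0.45,0,0,0],[0,0.008,-0.003,0.45,0,0,0]]' >/dev/null; python3 plan.py .5314 .3173 .0435 -85.7
```

```text
t 24.48 pos [0.5273 0.3156 0.048 ] j [46.0, 32.0, -13.0, -0.0, -46.0, -41.0] F 3.2 g 0.41
shift [-0.005, -0.014, 0.015] turn [0.004, -0.003, 0.001] rows: 0.2 lin 0.1 rot
```

```bash
python3 -m creep '[[0,-0.005,-0.012,0.004,0.002,-0.002,0],[0,-0.005,-0.012,0.008,0.002,-0.002,0],[0,-0.005,-0.012,0.012,0.002,-0.002,0],[0,-0.005,-0.012,0.015,0.002,-0.002,0],[0,-0.005,-0.012,0.017,0.002,-0.002,0]]'
```

```text
time_s: 24.9
tcp_pos: [0.5314, 0.3179, 0.0444]
ee_rot: [[0.078, -0.997, -0.004], [-0.997, -0.078, -0.002], [0.002, 0.004, -1.0]]
wrist_force: [0.0, 1.6, -1.1]
gripper_width: 0.413
```

```bash
python3 -m creep '[[0,0,0,0.003,0,0,0],[0,0,0,0.005,0,0,0],[0,0,0,0.006,0,0,0],[0,0,0,0.006,0,0,0]]'; python3 -m creep '[[1,0,0,0,0,0,0],[1,0,0,0,0,0,0],[1,0,0,0,0,0,0],[1,0,0,0,0,0,0],[1,0,0,0,0,0,0]]' >/dev/null;  python3 -m creep '[[1,0,0,-0.05,0,0,0],[1,0,0,-0.18,0,0,0],[1,0,0,-0.32,0,0,0],[1,0,0,-0.46,0,0,0],[1,0,0,-0.6,0,0,0]]'
```

```text
time_s: 25.23
tcp_pos: [0.5318, 0.3182, 0.0436]
ee_rot: [[0.078, -0.997, -0.003], [-0.997, -0.078, -0.002], [0.001, 0.003, -1.0]]
wrist_force: [-1.1, -0.1, 2.5]
gripper_width: 0.41
time_s: 26.07
tcp_pos: [0.5319, 0.3182, 0.2243]
ee_rot: [[0.078, -0.997, -0.003], [-0.997, -0.078, -0.002], [0.002, 0.003, -1.0]]
wrist_force: [0.7, 1.3, 0.4]
gripper_width: 0.988
```

```bash
python3 -m creep '[[1,0,0,-0.4,0,0,0],[1,0,0,-0.4,0,0,0],[1,0,0,-0.4,0,0,0],[1,0,0,-0.4,0,0,0],[1,0,0,-0.4,0,0,0]]' >/dev/null; python3 - <<'E'
from h import *
s=r.sense(); c=cam("wrist"); print(s["time_s"],s["tcp_pos"])
im=r.capture("wrist"); sc=r.capture("scene"); si=r.capture("side")
cv2.imwrite("pics/f_w.png",im); cv2.imwrite("pics/f_s.png",cv2.resize(sc[180:300,240:440],None,fx=4,fy=4,interpolation=cv2.INTER_CUBIC)); cv2.imwrite("pics/f_d.png",si)
K=[np.array([[.034,y,.016],[-.034,y,.016]]) for y in(-.136,-.068,0,.068,.136)]
E
```

```text
26.4833 [0.53289038 0.31898177 0.34747733]
```

View pics/f_s.png

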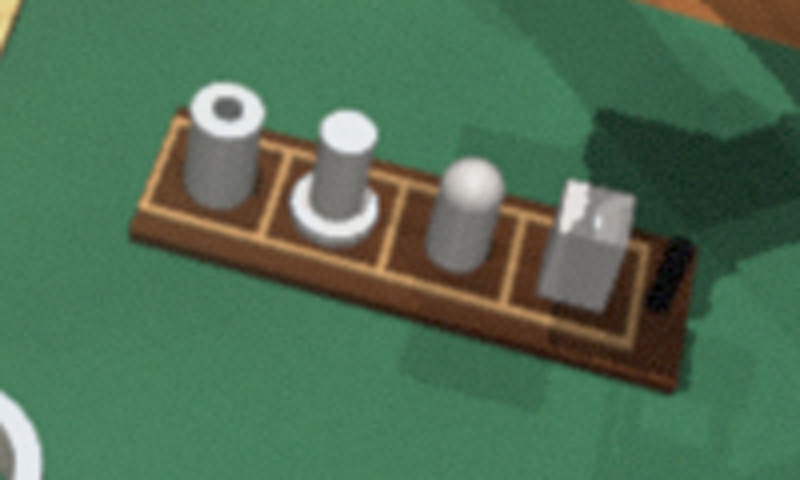

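View pics/f_w.png

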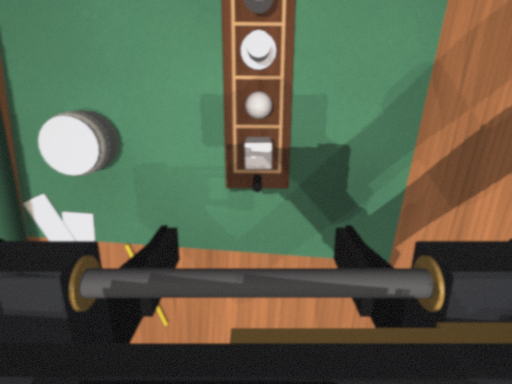

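View pics/f_d.png

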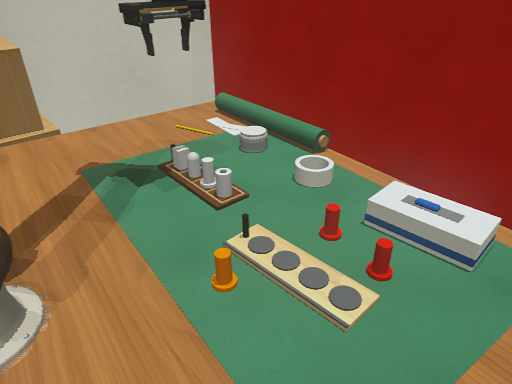

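All three views agree. Each plug stands upright inside its own pocket, in the order post, square, domed, flanged, drum. The gripper is well clear of everything.

```bash
python3 -c "
from station import r
print(r.finish_job()); s=r.sense(); print(s['time_s'],s['wrist_force'])"
```

```text
the job is handed in; nothing more can be done
None
the job is handed in; nothing more can be done
```

I moved all four plugs from the cleaning rack to the lay-up rack in reverse order. From the lay-up rack's post they now stand square, domed, flanged, drum. I handed the job in at about 27 s of the 120 s allowed; `finish_job()` gives no verdict.

**Last checks:** the final scene and side pictures show all four plugs upright inside their own pocket frames. The wrist picture shows the same, except that the drum is cut off at its top edge. The cleaning rack is empty, and the red and orange look-alikes stand where they were. The gripper was open and about 0.25 m above the plugs. The highest wrist force I read was about 6 N.

**Disagreements along the way:**
- The first wrist measurement was about 4 pixels off because I read the pose after the picture, so I retook it.
- Each plank is centred about 12 mm towards its post from the row of discs or pockets. I aimed at the plugs and pocket frames I measured, not at the plank outlines.
- The scene camera put the lay-up rack about 5 mm further out in x than the wrist camera did. I used the wrist camera's value.

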